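Shim the rocking bench scale

TASK

The bench scale on the packing table rocks because the foot under its yellow-dotted corner is too short. Push the orange wedge along the table, thin end first, in under that foot until the scale sits level and no longer rocks, then draw the fingers away. Only push the wedge: do not pinch it or lift it off the table, do not press on the scale, and leave the tape roll, the carton and the knife where they lie.

Things in the scene. Friction and masses are not known exactly. Their poses are not given: they have to be found in the camera images.
- scale: bench scale, 286 x 246 mm steel plate, top 65 mm and case underside 28 mm above the table. Origin on the table below the plate's centre; x along the long side, y towards the display head (160 mm high, beyond y=0.12). Never slides: it rocks on the line through good feet at (0.115,0.095) and (-0.115,-0.095). Short foot at (0.115,-0.095), right below the yellow dot; fourth foot at (-0.115,0.095)
- deck (a joint): rocking angle of the scale, rad: -0.048 when it leans on the short-foot corner (as at the start, by its own weight), 0 when level, where all the other feet stand and it stops firmly. Raising the short foot 1 mm changes it by 0.0068.
- short_foot (a point): centre of the flat underside of the short foot (28 mm diameter, 25 mm in from both case edges, below the yellow dot): about 4 mm above the table when the scale leans, 11 mm when level. It rests with about 5 N on whatever is under it.
- wedge: orange plastic wedge, 80 g, loose on the table, 140 mm long, 45 mm wide, 2 mm thick at the thin end and 20 mm at the thick end, even slope between. Origin at the centre of its underside; x along its length towards the thin end, z up. The scale is level with the short foot's centre about 60 mm in from the thin end (the foot's rim meets the slope first). Friction keeps it in place once it is in.
- wedge_back (a point): middle of the upright end face of the thick end, 8 mm above the table: the place to push
- wedge_tip (a point): middle of the thin end, at table height
- tape_roll: upright-axis roll of tape lying flat, 104 mm diameter, 48 mm high; origin at the centre of its underside. Not part of the job.
- carton: closed small carton 110 x 80 x 70 mm high; origin at the centre of its underside. Not part of the job.
- knife: red utility knife lying flat, 150 mm long, 22 mm wide, 16 mm high; origin at its underside, middle of the red handle. Not part of the job.
Things that resemble listed ones, but are neither listed nor needed, are in the scene too. Several things have the shape of the wedge; the one meant has the colours described above.

How it is judged:
By the outcome, as a careful person would: the job done as asked, in the order asked, and still so for the second after the job is handed in, with the robot touching nothing.
It also fails if it takes over 58 s, if anything falls off the work surface, if the arm or the gripper's body presses on something with over 40 N, if the wrist force passes 120 N, or if a joint passes its speed limit or range.

ROBOT

A 6-joint arm with a two-finger parallel gripper is mounted at the origin on the work surface. World frame = base frame: x ahead of the robot, y to its left, z up, the work surface at z = 0. Lengths are in m, angles in rad, forces in N, time in s.
With the tool pointing down it reaches from about 0.3 to 0.875 m from the base axis. Payload 6.4 kg.
Tool frame: the origin (TCP) lies between the finger pads; the fingertips stand 25 mm ahead of it and the grasp point (between the pads) lies 6 mm ahead of it; z points along the fingers, y is the line along which they close (so a half turn about z gives the same grasp; the last joint's range is limited). The gripper opens to 85 mm and grips with 20 to 120 N. Pads are 22 mm wide; open, the fingers measure 114 mm over their backs; the gripper's body (76 mm by 85 mm) begins 54 mm behind the grasp point. The pads swing forward as they close: fully open they stand 13 mm farther back than shut.
Start: joints at [-1.475, 0.181, 1.607, -0, 1.354, -0.206], TCP at [0.171, -0.549, 0.23] pointing down, gripper open.
Joint ranges: [-2.99, 2.99], [-0.89, 2.07], [0.3, 2.58], [-1.14, 4.28], [0, 2.63], [-3.12, 3.12]. Speed limits (rad/s): [2.57, 2.57, 3.01, 3.14, 3.14, 3.14].

INTERFACE

Orientations are given as a unit quaternion [w, x, y, z].
In Python, from bench import ctrl gives the robot as it stands.
- The arm moves only by the tool servo_tool, never from a script. Its argument "series" is text: rows parted by semicolons, each of 7 numbers parted by spaces: the gripper command: -1 is fully open, 1 is shut, values between are in proportion, then the shift along the tool's x, y, z in m, then the turn, a rotation vector about the tool's x, y, z in degrees. A call has 1 to 12 rows; each row is the pose to reach, as a shift and turn from the pose commanded when the call began, along the tool's axes at that moment; what a row does not reach only later rows make up. A row lasts 1/12 s, in which the tool goes at most 41.7 mm and 7.16 degrees, less where a joint would pass 70% of its speed; a pose out of reach is approached as far as the arm can. A call with a gripper value outside its range is refused whole. The fingers move at their own pace and stop on an object; the grip force is fixed at half the most. Time passes only in rows, so rows that repeat a pose let the fingers close. It gives the time, the measured TCP pose, the force, the opening and the grip force at its end, in the units of the state.
- ctrl.get_obs(): the state, without advancing time (a new reading comes with each control period).
- ctrl.camera(name): name is "side" or "top"; returns a dict with "img" (480x640x3 uint8, red, green, blue), "z_map" (480x640 float32, m along the optical axis (not along the pixel's ray), 0 where there is no reading), "fovy" (degrees; the focal length in pixels is half the picture's height over the tangent of half this angle, whatever the lens; pixels are square), "cx", "cy" (the principal point, pixels), "extrinsics" (4x4, takes a point from camera to world coordinates). Camera axes: x right, y down, z forward; pixel columns grow to the right and rows downward; lengths in m; the calibration is good to about 2 mm. A picture is of the moment at which its call begins.
- ctrl.hand_in(): hands the job in; it is judged then, once.
The state is a dict: "time_s": time; "q": joint angles; "dq": joint speeds; "joint_efforts": joint torques, N m; "eef_pos": TCP position; "eef_rot": TCP orientation; "wrist_force": force on the tool from outside, world axes, zero at the start; "torque": the same for the moment, N m; "opening": opening from 0.0 (shut) to 1.0 (fully open); "grasp_force": force on a finger pad.
Only numpy, scipy, OpenCV 4.12 (cv2) and the standard library are available. Lean on these libraries where they do the work, as an engineer would, in place of code of your own. Each camera call takes 0.05 s, during which the arm holds its last target. There are 200 camera calls.

## Working session

There is one attempt and no reset: what is moved stays moved. The work goes in short steps, Python scripts to look and compute and a tool call to move; the robot and the scene stay as the last step left them, time stands still between calls to the robot, and variables do not carry over. Pictures are saved under pics/ and viewed, at most 10 in all, crops included, and the job is handed in when it is done.

Besides the shell and the picture viewer there is one more tool, called after "Request:" in YAML: its name, and indented under it one key for each argument. servo_tool: Moves the arm, as the interface text tells. Its arguments: {"type":"object","properties":{"series":{"type":"string"}},"required":["series"]}

```bash
mkdir -p pics; cat > h.py <<'E'
import numpy as np, cv2
from bench import ctrl
def cam(n):
    c=ctrl.camera(n); c['f']=240/np.tan(np.radians(c['fovy'])/2); return c
def px(c,u,v,z=None):
    """pixel to world; if z given intersect plane z, else z_map"""
    d=np.array([(u-c['cx'])/c['f'],(v-c['cy'])/c['f'],1.]); E=c['extrinsics']
    if z is None: return E[:3,:3]@(d*c['z_map'][int(round(v)),int(round(u))])+E[:3,3]
    r=E[:3,:3]@d; return E[:3,3]+r*(z-E[2,3])/r[2]
def world(c):
    v,u=np.mgrid[:480,:640]; d=np.stack([(u-c['cx'])/c['f'],(v-c['cy'])/c['f'],np.ones(u.shape)],-1)*c['z_map'][...,None]
    return d@c['extrinsics'][:3,:3].T+c['extrinsics'][:3,3]
def save(n,img): cv2.imwrite('pics/'+n,img[...,::-1])
E
python3 - <<'E'
from h import *
for n in('top','side'):
    c=cam(n); save(n+'1.png',c['img']); print(n,c['fovy'],c['extrinsics'].round(3).tolist())
o=ctrl.get_obs(); print(o)
E
```

```text
top 52.91279254102534 [[0.027, -0.996, 0.09, 0.405], [-1.0, -0.028, -0.012, -0.08], [0.015, -0.09, -0.996, 1.058], [0.0, 0.0, 0.0, 1.0]]
side 47.84801947002625 [[-0.858, -0.35, 0.375, -0.02], [-0.513, 0.57, -0.642, 0.838], [0.011, -0.744, -0.669, 0.983], [0.0, 0.0, 0.0, 1.0]]
{'time_s': 0.1, 'q': array([-1.47531248e+00,  1.81504967e-01,  1.60792011e+00,  1.29751354e-05,
        1.35382220e+00, -2.06300238e-01]), 'dq': array([-0.00108511, -0.00186111, -0.00213031,  0.00046121,  0.00097463,
        0.00122832]), 'joint_efforts': array([ 4.62032986e-04, -4.45877230e+01, -3.52237272e+01, -1.77898091e-04,
        4.19301432e-03, -1.23547913e-06]), 'eef_pos': array([ 0.17087437, -0.5484855 ,  0.22904692]), 'eef_rot': array([-8.25689886e-04,  9.88637252e-01,  1.50318662e-01,  5.21408967e-05]), 'wrist_force': array([ 0.03896043, -0.58543726, -0.19914885]), 'torque': array([-0.01560098, -0.0795745 ,  0.00777065]), 'grasp_force': 0.0, 'opening': 0.9964402584018031}
```

View pics/top1.png

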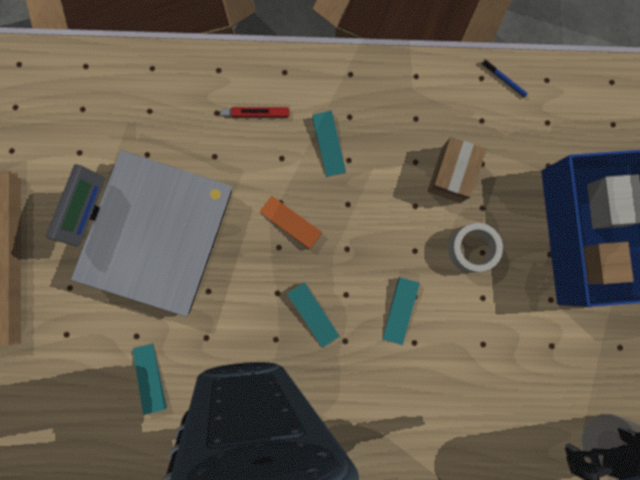

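View pics/side1.png

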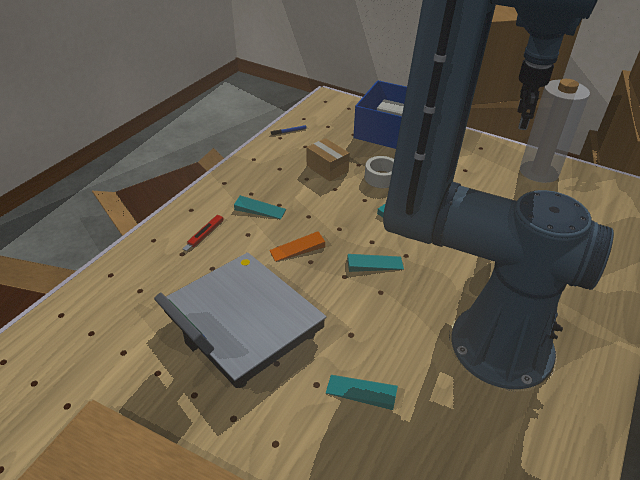

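```bash
python3 - <<'E'
from h import *
c=cam('top'); W=world(c); I=c['img']
save('crop1.png',cv2.resize(I[130:330,40:340],(800,533),interpolation=cv2.INTER_CUBIC))
hsv=cv2.cvtColor(I,cv2.COLOR_RGB2HSV)
sub=np.zeros(I.shape[:2],bool); sub[180:270,245:335]=1
m=(hsv[...,0]>3)&(hsv[...,0]<15)&(hsv[...,1]>180)&sub
P=W[m]; print('wedge n',m.sum(),cv2.minAreaRect(P[:,:2].astype(np.float32)*1000))
A=np.c_[P[:,:2]-P[:,:2].mean(0),np.ones(len(P))]; print(P.mean(0),np.linalg.lstsq(A,P[:,2],rcond=None)[0])
n=cv2.boxPoints(cv2.minAreaRect(np.argwhere(m)[:,::-1].astype(np.float32))); print('px corners',n.tolist())
y=(hsv[...,0]>18)&(hsv[...,0]<32)&(hsv[...,1]>120); y[:180]=0;y[210:]=0;y[:,:200]=0;y[:,232:]=0
u=np.argwhere(y); print('dot',len(u),u.mean(0)[::-1],W[y].mean(0))
s=(W[...,2]>.05)&(W[...,2]<.085); s[:,:60]=0;s[:140]=0;s[325:]=0;s[:,245:]=0
Q=W[s]; R=cv2.minAreaRect(Q[:,:2].astype(np.float32)*1000); print('plate',R,cv2.boxPoints(R).tolist())
for p in [(231,187),(188,315),(73,279),(121,151)]: print(p,px(c,*p,z=.063))
# wedge corner estimates
E
```

```text
wedge n 122 ((515.2904052734375, -50.234703063964844), (215.32814025878906, 76.64309692382812), 34.56692886352539)
[ 0.54820883 -0.03055165  0.02079427] [-3.15534364  1.36953734  0.02079427]
px corners [[261.8769836425781, 211.02967834472656], [273.0132751464844, 196.66029357910156], [319.3857727050781, 232.59898376464844], [308.2494812011719, 246.96836853027344]]
dot 65 [214.89230769 193.8       ] [0.60160267 0.13251645 0.05867048]
plate ((518.2125244140625, 260.1108703613281), (255.55772399902344, 286.7405090332031), 73.85467529296875) [[344.96484375, 177.23928833007812], [620.3961181640625, 97.50404357910156], [691.460205078125, 342.9824523925781], [416.0289306640625, 422.71771240234375]]
(231, 187) [0.61614074 0.09872087 0.063     ]
(188, 315) [0.34885682 0.17462916 0.063     ]
(73, 279) [0.41570309 0.41248772 0.063     ]
(121, 151) [0.68588792 0.33199567 0.063     ]
```

View pics/crop1.png

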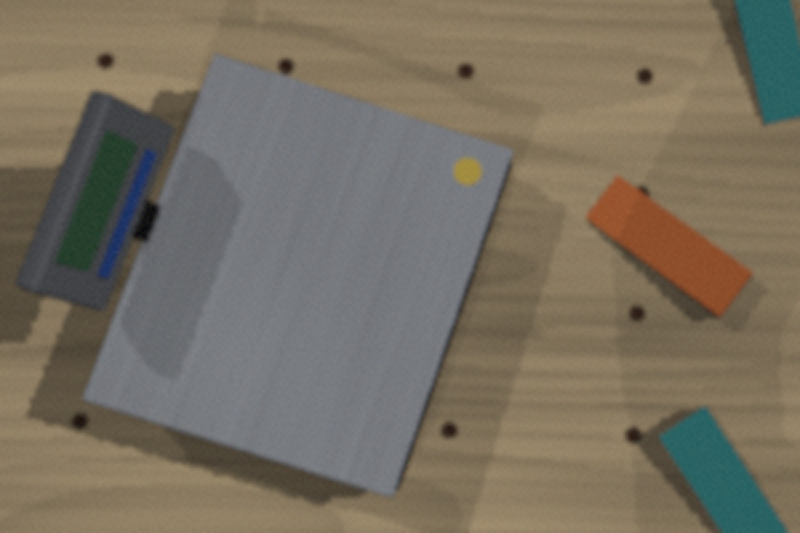

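Only one orange wedge is in the scene, at (291,222); the similarly shaped ones at (329,143), (313,315), (401,311) and (149,379) are teal. The crop shows the thin end at upper left (260–272, 196–211), with almost no shadow. The thick end is at lower right (310–322, 232–249), and the dot is at (215,194).

```bash
cat >> h.py <<'E'
def wedge(c,thin,thick):
    """top-edge corners -> tip, back, heading deg"""
    t=[px(c,*p,z=.002) for p in thin]; b=[px(c,*p,z=.02) for p in thick]
    t,b=np.mean(t,0)[:2],np.mean(b,0)[:2]; d=t-b
    return t,b,np.degrees(np.arctan2(d[1],d[0])),np.linalg.norm(d)
def toolto(p,head):
    """shift in tool axes (x,y) and turn (deg about tool z) from present pose to p, heading of tool x"""
    from scipy.spatial.transform import Rotation as R
    o=ctrl.get_obs(); q=o['eef_rot']; M=R.from_quat([q[1],q[2],q[3],q[0]]).as_matrix()
    h=np.degrees(np.arctan2(M[1,0],M[0,0])); return (M.T@(np.array(p)-o['eef_pos'])).round(4), h-head, h
E
python3 - <<'E'
from h import *
c=cam('top')
t,b,h,L=wedge(c,[(271.75,196.4),(260.1,211)],[(321.6,232),(309.6,249.2)]); print(t,b,h,L)
u=np.array([np.cos(np.radians(h)),np.sin(np.radians(h))])
p=b-u*.05
print(p,toolto([*p,.12],h))
E
```

```text
[0.59390619 0.0309547 ] [ 0.51305356 -0.08118755] 54.209046318227834 0.13824988595389212
[ 0.48381208 -0.12174536] (array([ 0.4256, -0.3145,  0.1097]), np.float64(-36.9195936697272), np.float64(17.289452648500635))
```

Request:
servo_tool:
  series: "0.72 0.426 -0.314 0.06 0 0 -37;0.72 0.426 -0.314 0.06 0 0 -37;0.72 0.426 -0.314 0.06 0 0 -37;0.72 0.426 -0.314 0.06 0 0 -37;0.72 0.426 -0.314 0.06 0 0 -37;0.72 0.426 -0.314 0.06 0 0 -37;0.72 0.426 -0.314 0.06 0 0 -37;0.72 0.426 -0.314 0.06 0 0 -37;0.72 0.426 -0.314 0.06 0 0 -37;0.72 0.426 -0.314 0.06 0 0 -37;0.72 0.426 -0.314 0.06 0 0 -37;0.72 0.426 -0.314 0.06 0 0 -37"

```text
time_s: 1.2
eef_pos: [0.466, -0.1468, 0.1735]
eef_rot: [0.0, 0.89, 0.456, 0.0]
wrist_force: [0.9, -0.8, 0.1]
opening: 0.14
grasp_force: 0.0
```

```bash
python3 - <<'E'
from h import *
print(toolto([.4838,-.1217,.032],54.2), ctrl.get_obs()['eef_rot'],ctrl.get_obs()['opening'])
E
```

```text
(array([ 0.0308, -0.0002,  0.1415]), np.float64(0.09056111303615211), np.float64(54.290561113036155)) [2.23074672e-04 8.89852484e-01 4.56248286e-01 9.27497035e-05] 0.14006918716267078
```

Request:
servo_tool:
  series: "0.72 0.020 0 0.04 0 0 0;0.72 0.03 0 0.08 0 0 0;0.72 0.03 0 0.11 0 0 0;0.72 0.03 0 0.135 0 0 0;0.72 0.03 0 0.142 0 0 0;0.72 0.03 0 0.142 0 0 0;0.72 0.03 0 0.142 0 0 0"

```text
time_s: 1.78
eef_pos: [0.4831, -0.1247, 0.0323]
eef_rot: [0.0, 0.89, 0.456, 0.0]
wrist_force: [-0.0, 0.2, 0.5]
opening: 0.14
grasp_force: 0.0
```

```bash
python3 - <<'E'
from h import *
print(toolto([.51305,-.0812,.03],54.2))
c=cam('side'); save('s2.png',cv2.resize(c['img'][170:370,200:420],(800,727))[:600])
E
```

```text
(array([ 0.0528, -0.0011,  0.0023]), np.float64(0.07842159758806133), np.float64(54.278421597588064))
```

View pics/s2.png

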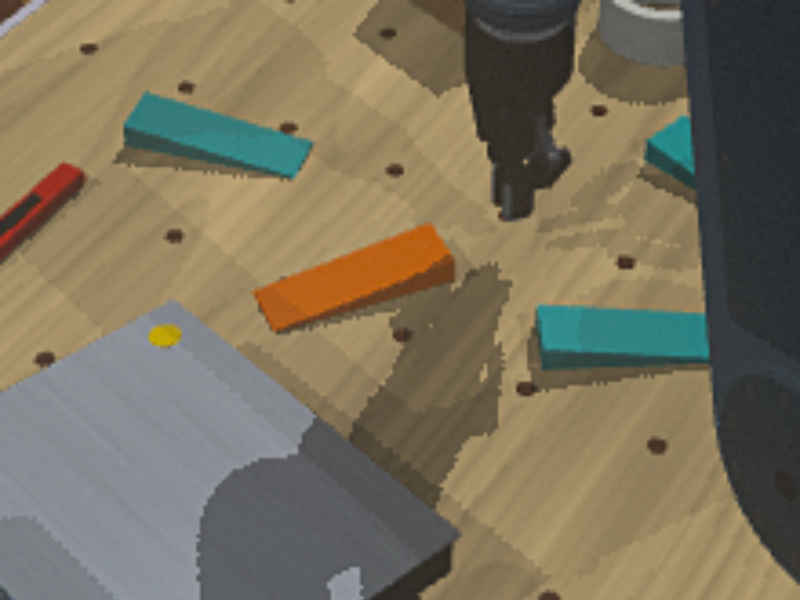

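The side view confirms it: the thin end is at crop (260,305) facing the scale, and the fingers are behind the thick end at (442,250). I'll make contact, then push along an arc.

Request:
servo_tool:
  series: "0.72 0.012 -0.001 0.005 0 0 0;0.72 0.024 -0.001 0.005 0 0 0;0.72 0.033 -0.001 0.005 0 0 0;0.72 0.038 -0.001 0.005 0 0 0;0.72 0.041 -0.001 0.005 0 0 0;0.72 0.044 -0.001 0.005 0 0 0;0.72 0.046 -0.001 0.005 0 0 0;0.72 0.046 -0.001 0.005 0 0 0"

```text
time_s: 2.5
eef_pos: [0.5089, -0.0861, 0.0266]
eef_rot: [0.0, 0.89, 0.456, 0.0]
wrist_force: [-0.1, -0.5, -0.6]
opening: 0.14
grasp_force: 0.0
```

```bash
python3 - <<'E'
from h import *
print(toolto([.51305,-.0812,.03],54.2))
c=cam('top'); save('t3.png',cv2.resize(c['img'][150:270,195:355],(800,600),interpolation=cv2.INTER_CUBIC))
E
```

```text
(array([ 0.0065,  0.0005, -0.0034]), np.float64(0.10975121244634778), np.float64(54.30975121244635))
```

View pics/t3.png

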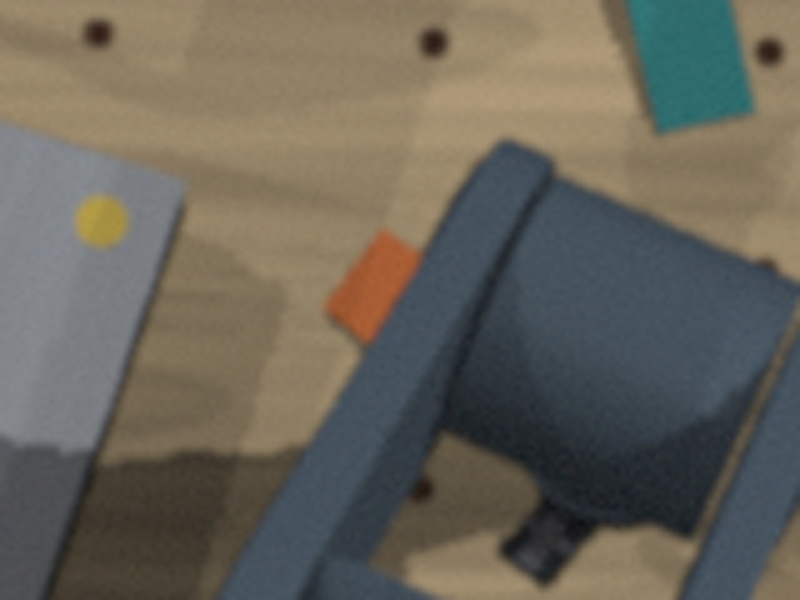

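The thin end is still at full-image (260–272, 196–211), so the wedge has barely moved and the fingers are at or near contact. Starting the arc.

Request:
servo_tool:
  series: "0.72 0.0033 0.0017 0 0 0 -1.25;0.72 0.0066 0.0034 0 0 0 -2.5;0.72 0.010 0.005 0 0 0 -3.75;0.72 0.0134 0.0065 0 0 0 -5;0.72 0.0168 0.008 0 0 0 -6.25;0.72 0.0203 0.0093 0 0 0 -7.5;0.72 0.0238 0.0106 0 0 0 -8.75;0.72 0.0273 0.0118 0 0 0 -10;0.72 0.0308 0.0129 0 0 0 -11.25;0.72 0.0344 0.014 0 0 0 -12.5;0.72 0.0344 0.014 0 0 0 -12.5"

```text
time_s: 3.47
eef_pos: [0.5407, -0.0662, 0.0267]
eef_rot: [0.0, 0.834, 0.551, 0.0]
wrist_force: [-0.1, 0.4, -0.5]
opening: 0.144
grasp_force: 0.0
```

```bash
python3 - <<'E'
from h import *
c=cam('top'); save('t4.png',cv2.resize(c['img'][150:270,195:355],(800,600),interpolation=cv2.INTER_CUBIC))
print(toolto([.6,.135,.03],54.2))
E
```

```text
(array([ 0.2086, -0.0244, -0.0034]), np.float64(12.63937197156396), np.float64(66.83937197156396))
```

View pics/t4.png

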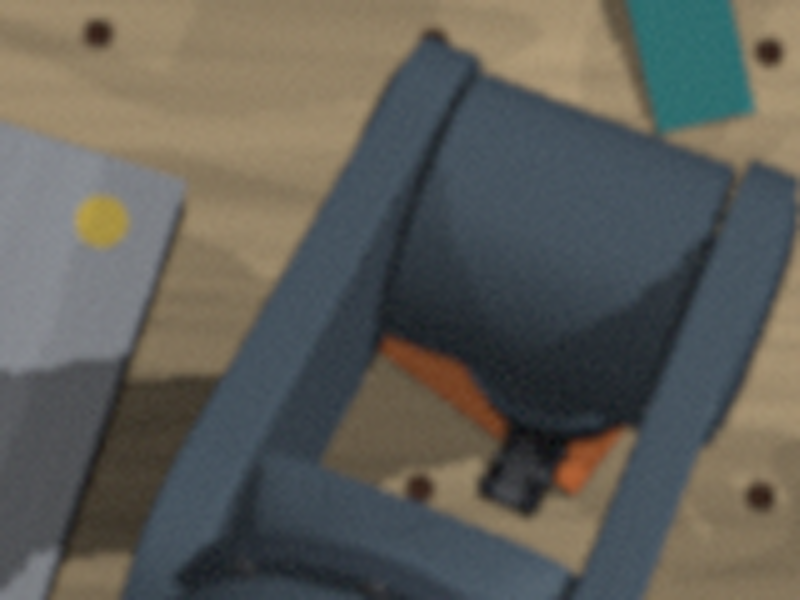

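```bash
python3 - <<'E'
from h import *
p=ctrl.get_obs()['eef_pos']
for n in('top','side'):
    c=cam(n); E=np.linalg.inv(c['extrinsics'])
    for z in (0.002,.03,.2):
        q=E[:3,:3]@np.array([p[0],p[1],z])+E[:3,3]; print(n,z,c['cx']+c['f']*q[0]/q[2],c['cy']+c['f']*q[1]/q[2])
save('s5.png',cv2.resize(c['img'][170:320,220:420],(800,600),interpolation=cv2.INTER_CUBIC))
E
```

```text
top 0.002 309.2161344516919 228.90571829864768
top 0.03 309.09928104996607 227.2415387995114
top 0.2 308.22840427340236 214.8388594044203
side 0.002 311.0327832194311 240.29188322326905
side 0.03 311.00956181547866 232.49241489654727
side 0.2 310.85437560177724 180.36938387797466
```

View pics/s5.png

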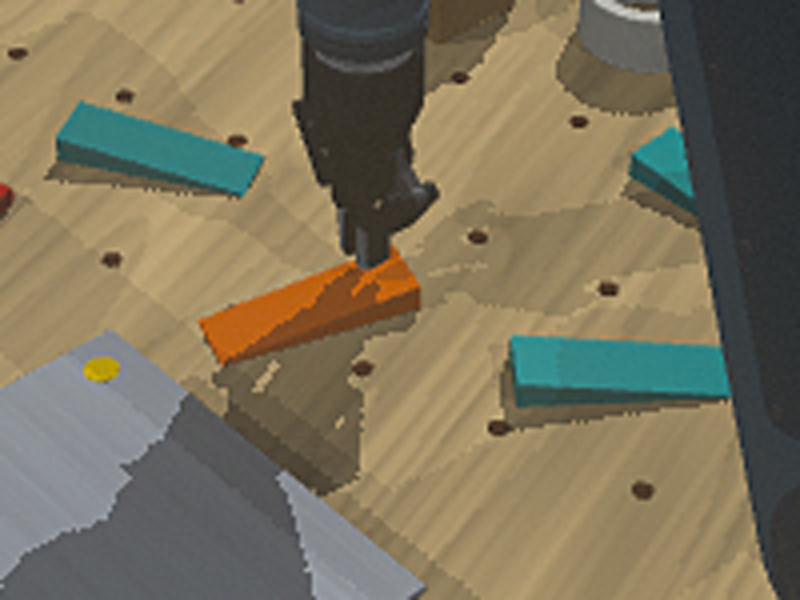

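The fingers are above the wedge, with the tip at crop (370,265), and the wedge hasn't moved, so the tips sit higher than I assumed. I'll raise, go back and measure the tip height.

Request:
servo_tool:
  series: "0.72 0 0 -0.015 0 0 0;0.72 0 0 -0.03 0 0 0;0.72 -0.0206 -0.007 -0.03 0 0 6;0.72 -0.05 -0.02 -0.03 0 0 12.6;0.72 -0.0734 -0.0305 -0.03 0 0 12.6;0.72 -0.0734 -0.0305 -0.03 0 0 12.6;0.72 -0.0734 -0.0305 -0.03 0 0 12.6"

```text
time_s: 4.2
eef_pos: [0.4825, -0.1229, 0.0567]
eef_rot: [-0.0, 0.891, 0.454, 0.0]
wrist_force: [0.2, -0.8, -0.1]
opening: 0.138
grasp_force: 0.0
```

```bash
python3 - <<'E'
from h import *
p=ctrl.get_obs()['eef_pos']
c=cam('side'); W=world(c)
m=(np.hypot(W[...,0]-p[0],W[...,1]-p[1])<.035)&(W[...,2]>.008)&(W[...,2]<.06)
Z=W[m]; print(p,toolto([.4838,-.1217,.03],54.2),m.sum(),np.sort(Z[:,2])[:30].round(3))
for a in np.arange(.01,.06,.005):
    k=(Z[:,2]>=a)&(Z[:,2]<a+.005); print(a.round(3),k.sum(),Z[k].mean(0).round(3) if k.any() else '')
E
```

```text
[ 0.48246734 -0.12285179  0.05666576] (array([0.0009, 0.    , 0.0268]), np.float64(-0.09097540040816199), np.float64(54.10902459959184)) 3 [0.056 0.057 0.059]
0.01 0 
0.015 0 
0.02 0 
0.025 0 
0.03 0 
0.035 0 
0.04 0 
0.045 0 
0.05 0 
0.055 3 [ 0.476 -0.112  0.057]
```

```bash
cat > tip.py <<'E'
from h import *
p=ctrl.get_obs()['eef_pos']; c=cam('side'); E=np.linalg.inv(c['extrinsics'])
for z in (.06,.05,.04,.03,.02,.01,0):
    q=E[:3,:3]@np.array([p[0],p[1],z])+E[:3,3]; u,v=c['cx']+c['f']*q[0]/q[2],c['cy']+c['f']*q[1]/q[2]
    print(z,round(u,1),round(v,1),c['img'][int(round(v)),int(u)-8:int(u)+9:2].sum(1))
E
python3 tip.py
```

```text
0.06 340.7 219.5 [439 435  81 218 179 148 148 224 391]
0.05 340.6 222.4 [432 389 400 231 173 129 112 402 378]
0.04 340.4 225.2 [420 383 377 402 392 381 367 359 354]
0.03 340.3 228.0 [407 420 442 158 177 420 384 391 370]
0.02 340.2 230.8 [432 419 414 412 409 387 411 409 369]
0.01 340.1 233.6 [418 398 391 389 380 407 411 401 359]
0 339.9 236.4 [409 399 395 372 396 399 405 404 371]
```

Request:
servo_tool:
  series: "0.72 0 0 0.012 0 0 0;0.72 0 0 0.024 0 0 0;0.72 0 0 0.032 0 0 0;0.72 0 0 0.036 0 0 0;0.72 0 0 0.039 0 0 0;0.72 0 0 0.039 0 0 0"

```text
time_s: 4.8
eef_pos: [0.4831, -0.1217, 0.017]
eef_rot: [-0.0, 0.89, 0.456, -0.0]
wrist_force: [-0.3, -0.3, 0.1]
opening: 0.145
grasp_force: 0.0
```

```bash
python3 tip.py; python3 -c "
from h import *
print(toolto([.51305,-.0812,.03],54.2))"
```

```text
0.06 340.6 219.7 [437 371 143 133 140 132 145 147 141]
0.05 340.5 222.5 [423 313 126 144 131 145 146 137 145]
0.04 340.3 225.4 [416 307 134 186 146 142 150 133 123]
0.03 340.2 228.2 [378 332 126 248 131 141 129 426 378]
0.02 340.1 231.0 [395 403 145 246 132 138 134 387 322]
0.01 340.0 233.8 [389 379 368 256 202 107 140 360 326]
0 339.8 236.5 [395 365 353 380 409 403 406 398 313]
(array([ 0.0504,  0.0003, -0.0125]), np.float64(0.017756144578029875), np.float64(54.21775614457803))
```

Request:
servo_tool:
  series: "0.72 0.012 0 0 0 0 0;0.72 0.024 0 0 0 0 0;0.72 0.032 0 0 0 0 0;0.72 0.036 0 0 0 0 0;0.72 0.038 0 0 0 0 0;0.72 0.040 0 0 0 0 0;0.72 0.042 0 0 0 0 0;0.72 0.042 0 0 0 0 0"

```text
time_s: 5.52
eef_pos: [0.5078, -0.0878, 0.0176]
eef_rot: [-0.0, 0.89, 0.456, 0.0]
wrist_force: [-0.4, -0.4, 0.9]
opening: 0.14
grasp_force: 0.0
```

Request:
servo_tool:
  series: "0.72 0.0033 0.0017 0 0 0 -1.25;0.72 0.0066 0.0034 0 0 0 -2.5;0.72 0.010 0.005 0 0 0 -3.75;0.72 0.0134 0.0065 0 0 0 -5;0.72 0.0168 0.008 0 0 0 -6.25;0.72 0.0203 0.0093 0 0 0 -7.5;0.72 0.0238 0.0106 0 0 0 -8.75;0.72 0.0273 0.0118 0 0 0 -10;0.72 0.0273 0.0118 0 0 0 -10"

```text
time_s: 6.27
eef_pos: [0.534, -0.0724, 0.0177]
eef_rot: [0.0, 0.847, 0.532, 0.0]
wrist_force: [0.3, -0.1, 0.3]
opening: 0.138
grasp_force: 0.0
```

```bash
cat > look.py <<'E'
import sys
from h import *
# orange mask in side view: fit thin end + heading from mask of top surface
c=cam('side'); save(sys.argv[1],cv2.resize(c['img'][170:320,220:420],(800,600),interpolation=cv2.INTER_CUBIC))
print(toolto([.6,.135,.017],78.7), ctrl.get_obs()['wrist_force'].round(1))
E
python3 look.py s6.png
```

```text
(array([ 0.2157, -0.0305,  0.0006]), np.float64(-14.460865701354336), np.float64(64.23913429864567)) [0.1 0.7 0.3]
```

View pics/s6.png

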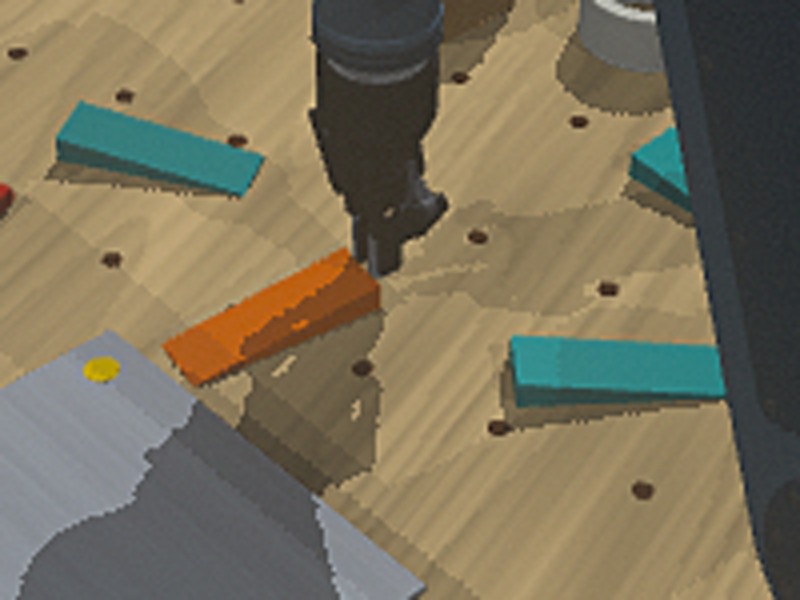

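The wedge is turning and advancing. Thin corners are at crop (165,347) and (198,382), thick corners at (345,250) and (380,284).

```bash
cat > wp.py <<'E'
import sys
from h import *
a=np.array(sys.argv[1].split(','),float).reshape(4,2)/4+[220,170]
c=cam('side'); t,b,h,L=wedge(c,a[:2],a[2:]); print('tip',t,'back',b,'head',h,'len',L)
F=np.array([.6,.135]); u=np.array([np.cos(np.radians(h)),np.sin(np.radians(h))]); n=np.array([-u[1],u[0]])
m=(t+b)/2; print('foot rel centre fwd,left',(F-m)@u,(F-m)@n)
p=ctrl.get_obs()['eef_pos'][:2]; print('tcp rel back',(p-b)@u,(p-b)@n,'tool head',toolto([0,0,0],0)[2])
# dot in this view, on the leaning plate
for z in (.06,.062): print('dot',px(c,220+102/4,170+370/4,z=z))
E
python3 wp.py 165,347,198,382,345,250,380,284
```

```text
tip [0.59889691 0.06174543] back [ 0.53846646 -0.0610684 ] head 63.80054284810794 len 0.1368761369372674
foot rel centre fwd,left 0.1346536614082432 0.03135193793170059
tcp rel back -0.01252323158212646 -0.0005102765355296161 tool head 64.20746347829537
dot [0.60009732 0.13643483 0.06      ]
dot [0.59875251 0.13795478 0.062     ]
```

Request:
servo_tool:
  series: "0.72 0.0033 0.0017 0 0 0 -1.25;0.72 0.0066 0.0034 0 0 0 -2.5;0.72 0.010 0.005 0 0 0 -3.75;0.72 0.0134 0.0065 0 0 0 -5;0.72 0.0168 0.008 0 0 0 -6.25;0.72 0.0203 0.0093 0 0 0 -7.5;0.72 0.0238 0.0106 0 0 0 -8.75;0.72 0.0273 0.0118 0 0 0 -10;0.72 0.0344 0.014 0 0 0 -12.5;0.72 0.0416 0.0159 0 0 0 -15;0.72 0.043 0.0163 0 0 0 -15.5;0.72 0.043 0.0163 0 0 0 -15.5"

```text
time_s: 7.37
eef_pos: [0.567, -0.0407, 0.0176]
eef_rot: [0.0, 0.767, 0.641, 0.0]
wrist_force: [-0.2, 0.2, -0.2]
opening: 0.142
grasp_force: 0.0
```

```bash
python3 look.py s7.png
```

```text
(array([0.179 , 0.0013, 0.0005]), np.float64(0.9830993125762575), np.float64(79.68309931257626)) [ 0.3  0.8 -0.2]
```

View pics/s7.png

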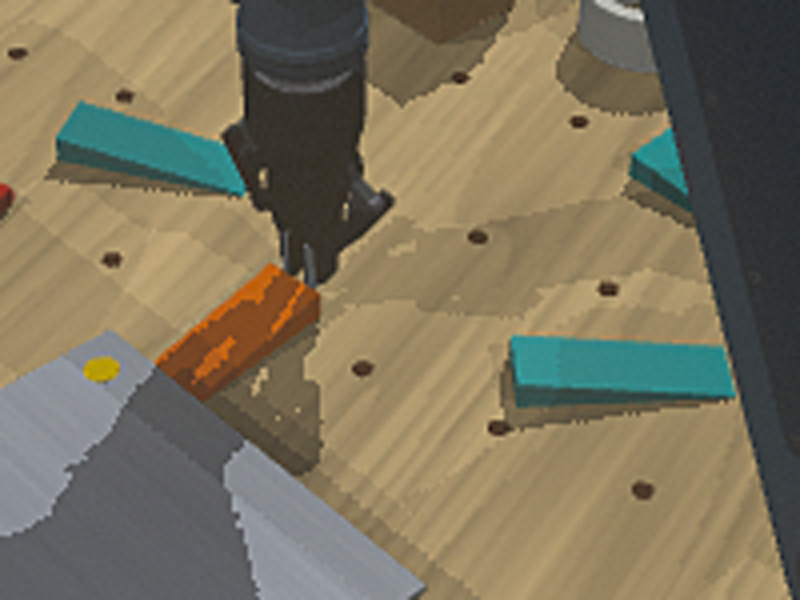

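The wedge points at the foot, which lies 179 mm ahead of the TCP and 1 mm off the line. Its thin end has just passed under the case edge at crop (160–195, 365–395). Now a straight push.

Request:
servo_tool:
  series: "0.72 0.006 0 0 0 0 0;0.72 0.012 0 0 0 0 0;0.72 0.018 0 0 0 0 0;0.72 0.024 0 0 0 0 0;0.72 0.030 0 0 0 0 0;0.72 0.036 0 0 0 0 0;0.72 0.042 0 0 0 0 0;0.72 0.048 0 0 0 0 0;0.72 0.054 0 0 0 0 0;0.72 0.060 0.0005 0 0 0 0;0.72 0.066 0.001 0 0 0 0;0.72 0.066 0.001 0 0 0 0"

```text
time_s: 8.42
eef_pos: [0.5797, 0.0239, 0.0177]
eef_rot: [0.0, 0.768, 0.641, -0.0]
wrist_force: [-0.5, -3.8, 1.2]
opening: 0.143
grasp_force: 1.5
```

```bash
cat > tilt.py <<'E'
from h import *
xs=np.array([.962,-.273]); ys=np.array([.273,.962]); O=np.array([.515,.258])
for n in('top','side'):
    c=cam(n); W=world(c); d=W[...,:2]-O; a,b=d@xs,d@ys
    m=(abs(a)<.12)&(b>-.1)&(b<.06)&(abs(W[...,2]-.065)<.02)
    k=np.linalg.lstsq(np.c_[a[m],b[m],np.ones(m.sum())],W[m][:,2],rcond=None)[0]
    print(n,m.sum(),k.round(4),'deck approx',-(k[0]*.637-k[1]*.771).round(4)*-1)
print(toolto([.6,.136,.017],79.7), ctrl.get_obs()['wrist_force'].round(1))
E
python3 tilt.py
```

```text
top 5266 [-0.0143  0.0164  0.065 ] deck approx -0.0217
side 5934 [-0.0127  0.0164  0.0645] deck approx -0.0207
(array([ 1.14e-01, -1.00e-04,  7.00e-04]), np.float64(0.017138598426470253), np.float64(79.71713859842647)) [-0.3 -1.8  0.8]
```

Request:
servo_tool:
  series: "0.72 0.004 0 0 0 0 0;0.72 0.008 0 0 0 0 0;0.72 0.011 0 0 0 0 0;0.72 0.014 0 0 0 0 0;0.72 0.017 0 0 0 0 0;0.72 0.020 0 0 0 0 0;0.72 0.020 0 0 0 0 0"

```text
time_s: 9.1
eef_pos: [0.5831, 0.0426, 0.0177]
eef_rot: [0.0, 0.768, 0.641, -0.0]
wrist_force: [0.3, -5.1, 1.1]
opening: 0.139
grasp_force: 2.5
```

```bash
python3 tilt.py
```

```text
top 4130 [-0.0044  0.0051  0.065 ] deck approx -0.0068
side 6002 [-0.0035  0.0048  0.0644] deck approx -0.0059
(array([ 0.0949, -0.0001,  0.0006]), np.float64(-0.012143412666262066), np.float64(79.68785658733374)) [-0.8 -5.1  1.3]
```

Request:
servo_tool:
  series: "0.72 0.002 0 0 0 0 0;0.72 0.004 0 0 0 0 0;0.72 0.006 0 0 0 0 0;0.72 0.006 0 0 0 0 0"

```text
time_s: 9.53
eef_pos: [0.5841, 0.0483, 0.0177]
eef_rot: [0.0, 0.768, 0.641, -0.001]
wrist_force: [-0.7, -5.9, 0.7]
opening: 0.14
grasp_force: 2.8
```

```bash
python3 tilt.py
```

```text
top 3788 [-0.002  -0.0016  0.065 ] deck approx -0.0
side 6040 [-0.0004  0.0019  0.0644] deck approx -0.0017
(array([ 0.0891, -0.0001,  0.0006]), np.float64(-0.016558296256377503), np.float64(79.68344170374363)) [-1.5 -5.6  1.1]
```

Request:
servo_tool:
  series: "0.72 0.001 0 0 0 0 0;0.72 0.002 0 0 0 0 0;0.72 0.002 0 0 0 0 0"

```text
time_s: 9.88
eef_pos: [0.5844, 0.0499, 0.0177]
eef_rot: [0.001, 0.768, 0.641, -0.001]
wrist_force: [-0.4, -7.8, 1.6]
opening: 0.136
grasp_force: 3.4
```

```bash
python3 tilt.py
```

```text
top 3689 [-0.0007 -0.0012  0.065 ] deck approx 0.0005
side 6039 [0.0007 0.0003 0.0644] deck approx 0.0002
(array([ 0.0875, -0.0001,  0.0005]), np.float64(-0.013895707884145736), np.float64(79.68610429211586)) [-1.1 -8.   1.9]
```

Request:
servo_tool:
  series: "0.72 0.001 0 0 0 0 0;0.72 0.0015 0 0 0 0 0;0.72 0.0015 0 0 0 0 0"

```text
time_s: 10.23
eef_pos: [0.5846, 0.0504, 0.0177]
eef_rot: [0.001, 0.768, 0.641, -0.001]
wrist_force: [-2.0, -11.1, 2.4]
opening: 0.14
grasp_force: 4.9
```

```bash
python3 tilt.py
```

```text
top 3618 [-0.001  -0.0005  0.065 ] deck approx -0.0002
side 6025 [0.0002 0.0006 0.0644] deck approx -0.0003
(array([ 0.087 , -0.0002,  0.0004]), np.float64(-0.012557611170919358), np.float64(79.68744238882908)) [ -3.2 -11.9   2.3]
```

The force climbs while the wedge hardly moves, and the deck reads 0, so this is the firm stop. Withdrawing.

Request:
servo_tool:
  series: "0.72 -0.004 0 0 0 0 0;0.72 -0.012 0 0 0 0 0;0.72 -0.025 0 0 0 0 0;0.72 -0.045 0 0 0 0 0;0.72 -0.07 0 0 0 0 0;0.72 -0.08 0 -0.02 0 0 0;0.72 -0.09 0 -0.05 0 0 0;0.72 -0.11 0 -0.08 0 0 0;0.72 -0.13 0 -0.11 0 0 0;0.72 -0.15 0 -0.14 0 0 0;0.72 -0.15 0 -0.14 0 0 0;0.72 -0.15 0 -0.14 0 0 0"

```text
time_s: 11.33
eef_pos: [0.559, -0.0969, 0.1598]
eef_rot: [0.002, 0.768, 0.64, 0.001]
wrist_force: [-0.1, -0.7, 0.3]
opening: 0.142
grasp_force: 0.0
```

```bash
python3 tilt.py; python3 look.py s8.png
```

```text
top 8981 [-0.0006 -0.0008  0.065 ] deck approx 0.0002
side 6023 [0.0001 0.0008 0.0644] deck approx -0.0006
(array([0.2346, 0.001 , 0.1398]), np.float64(-0.038275884531373094), np.float64(79.66172411546863)) [-0.4  1.3  0.2]
(array([0.2332, 0.0019, 0.1392]), np.float64(0.9964258274334412), np.float64(79.69642582743344)) [-0.2  1.   0.1]
```

View pics/s8.png

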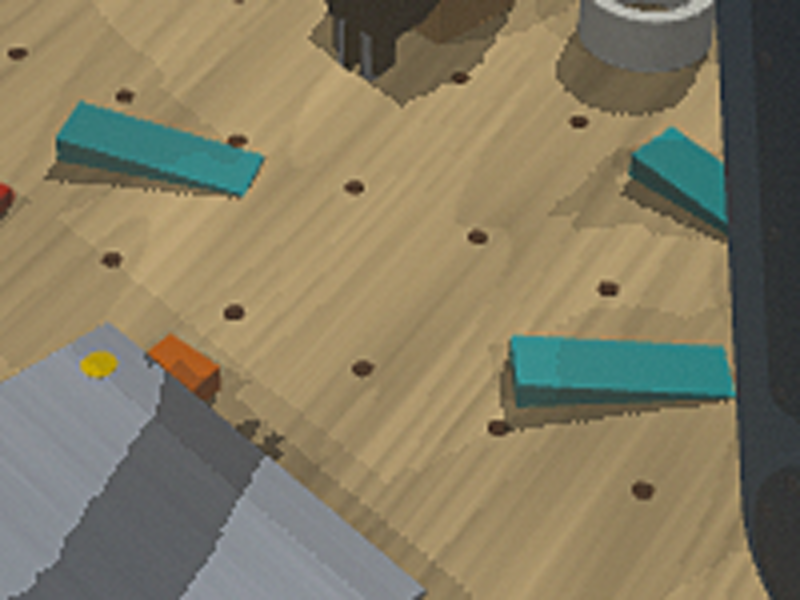

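The wedge is in under the dotted corner, with its thick end showing at crop (185,365). The dot has risen to (99,364), the deck reads level, and the fingers are clear.

```bash
python3 -c "
from bench import ctrl
print(ctrl.hand_in())"
```

```text
the job is handed in; nothing more can be done
None
```

The orange wedge is in under the yellow-dotted foot, the scale reads level to within about 0.001 rad, the fingers are clear, and the job was handed in at about 11 s; an earlier push passed over the wedge without moving it.

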